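# Close the slide box and hold it square in the jig

## Robot

A 7-joint arm with a two-finger parallel gripper is mounted at the origin on a cart in front of the work surface, level with it; the furniture and walls round the work are solid. World frame = base frame: x ahead of the robot, y to its left, z up, the work surface at z = 0. Lengths are in m, angles in degrees, forces in N, time in s.
With the tool pointing down it reaches from about 0.4 to 0.875 m from the base axis. Payload 6.5 kg.
Tool frame: the origin (TCP) lies at the very end of the fingers, on their centre line; the grasp point (between the pads) lies 19 mm behind it; z points along the fingers, y is the line along which they close (so a half turn about z gives the same grasp; the last joint's range is limited). The gripper opens to 85 mm and grips with 20 to 120 N. Pads are 22 mm wide; open, the fingers measure 114 mm over their backs; the gripper's body (76 mm by 85 mm) begins 54 mm behind the grasp point. The pads swing forward as they close: fully open they stand 13 mm farther back than shut.
Start: joints at [68.342, 30.733, -0.252, 88.115, 0.149, 61.152, -4.079], TCP at [0.199, -0.619, 0.231] pointing down, gripper open.
Joint ranges: [-154.64, 154.64], [-21.42, 123.67], [-72.66, 72.17], [13.99, 137.28], [-74.86, 254.86], [10.95, 109.41], [-158.01, 158.01]. Speed limits (degrees/s): [136.94, 136.94, 180, 180, 180, 180, 180].

## Interface

Orientations are given as a 3x3 rotation matrix whose columns are the frame's x, y, z axes.
In Python, from rig import sense, get_image, sign_off gives the robot as it stands.
- The arm moves only by the tool move_arm, never from a script. Its argument "steps" is a list of rows, each a list of 7 numbers: the closure, from -1 (fully open) to 1 (shut), then the shift along the world's x, y, z in m, then the turn, a rotation vector about the world's x, y, z in units of 5 degrees (1.0 is 5 degrees). A call has 1 to 12 rows; each row is the pose to reach, as a shift and turn from the pose commanded when the call began; what a row does not reach only later rows make up. A row lasts 1/12 s, in which the tool goes at most 41.7 mm and 7.16 degrees, less where a joint would pass 70% of its speed; a pose out of reach is approached as far as the arm can. A call with a gripper value outside its range is refused whole. The fingers move at their own pace and stop on an object; the grip force is fixed at half the most. Time passes only in rows, so rows that repeat a pose let the fingers close. It gives the time, the measured TCP pose, the force, the opening and the grip force at its end, in the units of the state.
- sense(): the state, without advancing time (a new reading comes with each control period).
- get_image(name): name is "side" or "top"; returns a dict with "frame" (384x512x3 uint8, red, green, blue), "fovy" (degrees; the focal length in pixels is half the picture's height over the tangent of half this angle, whatever the lens; pixels are square), "cx", "cy" (the principal point, pixels), "k1" (the pictures are not rectified: a ray, as slopes to the right and down, at radius r is drawn at 1 + k1 r^2 times it, then the intrinsics apply), "rvec" (rotation vector, rad) and "tvec" (3), from world to camera coordinates, as OpenCV has them. Camera axes: x right, y down, z forward; pixel columns grow to the right and rows downward; lengths in m; the calibration is good to about 2 mm. A picture is of the moment at which its call begins. There is no depth.
- sign_off(): hands the job in; it is judged then, once.
The state is a dict: "clock": time; "joint_positions": joint angles; "qvel": joint speeds; "joint_efforts": joint torques, N m; "position": TCP position; "orientation": TCP orientation; "force": force on the tool from outside, world axes, zero at the start; "wrist_torque": the same for the moment, N m; "width": opening from 0.0 (shut) to 1.0 (fully open); "grasp_force": force on a finger pad.
Only numpy, scipy, OpenCV 4.12 (cv2) and the standard library are available. Lean on these libraries where they do the work, as an engineer would, in place of code of your own. Each camera call takes 0.05 s, during which the arm holds its last target. There are 200 camera calls.

## Task

The samples are in the slide box: close its lid, then push the box along the bed plate of the squaring jig until its hinged back is flush against the fence and its left end is against the stop block, ready for its lid to be engraved. Finish by pressing on the lid's near upper edge with one diagonal push, forward and down, that presses the box firmly (10 to 15 N each way) against fence and plate together, and keep pushing: the program ends while holding it so. Leave the petri dish, the vial and the loose black cap beside the jig where they are.

Things in the scene. Friction and masses are not known exactly. Their poses are not given: they have to be found in the camera images.
- bed: bed plate of the squaring jig: a fixed flat, smooth aluminium plate, 250 (x) x 380 (y) x 8 mm thick, on the worktop. Origin: centre of its underside; x points away from the robot toward the fence, y to the left along the fence, z up. Its top is 8 mm above the origin.
- fence: dark steel fence, a fixed straight bar 360 mm long, 16 mm thick, standing on the far edge of the bed plate; its top is 38 mm above the plate (four screw heads on it stand 3 mm higher). It has the same origin and axes as the bed plate: its face toward the robot lies at x = +105 mm.
- stop_block: small fixed steel block, 55 (x) x 26 (y) x 30 mm high, standing on the left part of the bed plate with its back against the fence. Origin: centre of its underside, on the plate's top; axes parallel to the bed plate's. Its right face, which stops the box, is at y = -13 mm. Where it stands along the fence varies.
- slide_box: loose blue slide box on the bed plate, open at the start, gear and bolt loose inside; about 0.3 kg, slides easily at 1 to 2 N. Outside 85 (x) x 170 (y) x 34 mm high when shut (lower part 22, lid 12), walls 3 mm. Origin: centre of underside; x from the front face (x = -41 mm, small latch plate) to the hinged back (x = +44 mm), y left along its length, z up. Home: origin 61 mm in x from the bed plate's.
- slide_box_lid (a joint): hinge of the slide box's lid, rad: 0 shut, 2.0 fully open (leaning back past upright). The hinge line runs along the box's y axis at x = +43, z = 22 mm of the box; the lid reaches 84 mm from the hinge and is 12 mm deep. There is no catch: pushed forward past upright from behind, it drops shut or can be pressed down with little force.
- petri: bystander: loose petri dish, 62 mm across, 15 mm high, on the worktop right of the jig. Origin: centre of its underside.
- vial: bystander: loose screw-cap sample vial, 22 mm across, 54 mm high, on the worktop right of the jig. Origin: centre of its underside.
- spare_cap: bystander: loose black round dust cap, 37 mm across, 14 mm high, on the worktop right of the jig. Origin: centre of its underside.

How it is judged:
By the outcome, as a careful person would: the job done as asked, in the order asked, and still so for the second after the job is handed in, while the arm keeps its last pose, push and grip.
It also fails if it takes over 67 s, if anything falls off the work surface, if the arm or the gripper's body presses on something with over 40 N, if the wrist force passes 120 N, or if a joint passes its speed limit or range.

## Working session

There is one attempt and no reset: what is moved stays moved. The work goes in short steps, Python scripts to look and compute and a tool call to move; the robot and the scene stay as the last step left them, time stands still between calls to the robot, and variables do not carry over. Pictures are saved under pics/ and viewed, at most 10 in all, crops included, and the job is handed in when it is done.

Besides the shell and the picture viewer there is one more tool, called after "Call:" as name(argument=value, ...) on one line, values as JSON. move_arm: Moves the arm, as the interface text tells. Its arguments: {"type":"object","properties":{"steps":{"type":"array"}},"required":["steps"]}

```bash
mkdir -p pics; cat > h.py <<'E'
import numpy as np, cv2
from rig import sense, get_image, sign_off
def ray(im,uv):
    f=192/np.tan(np.radians(im["fovy"]/2)); d=(np.array(uv,float)-[im["cx"],im["cy"]])/f
    s=d.copy()
    for _ in range(30): s=d/(1+im["k1"]*(s@s))
    R=cv2.Rodrigues(np.array(im["rvec"],float))[0]; t=np.array(im["tvec"],float).ravel()
    return -R.T@t, R.T@np.array([s[0],s[1],1])
def onz(im,uv,z):
    c,v=ray(im,uv); return c+v*(z-c[2])/v[2]
def proj(im,p):
    f=192/np.tan(np.radians(im["fovy"]/2))
    R=cv2.Rodrigues(np.array(im["rvec"],float))[0]; q=R@np.array(p,float)+np.array(im["tvec"],float).ravel()
    s=q[:2]/q[2]; return s*(1+im["k1"]*(s@s))*f+[im["cx"],im["cy"]]
E
python3 - <<'E'
from h import *
a=[get_image(n) for n in("top","side")]
for n,i in zip(("top","side"),a):
    cv2.imwrite(f"pics/{n}0.png",cv2.resize(i["frame"][...,::-1],(800,600)))
    print(n,ray(i,(256,192)),i["fovy"],i["k1"])
s=sense();print(s["clock"],s["position"],s["orientation"],s["force"])
E
```

```text
top (array([ 0.38570622, -0.22579987,  0.87391933]), array([ 0.19259569, -0.0279356 , -0.98097224])) 57.79672860821418 -0.03918528882617998
side (array([ 0.3601679 , -1.1843591 ,  0.55925352]), array([ 0.16989792,  0.87384852, -0.4556754 ])) 48.64900803140588 -0.09411401780011322
0.1 [ 0.19921664 -0.61811359  0.2304948 ] [[ 9.51747477e-01  3.06881710e-01 -5.95874577e-04]
 [ 3.06882267e-01 -9.51746346e-01  1.47215072e-03]
 [-1.15345320e-04 -1.58397908e-03 -9.99998739e-01]] [0.43247784 0.05529815 0.39888615]
```

View pics/top0.png

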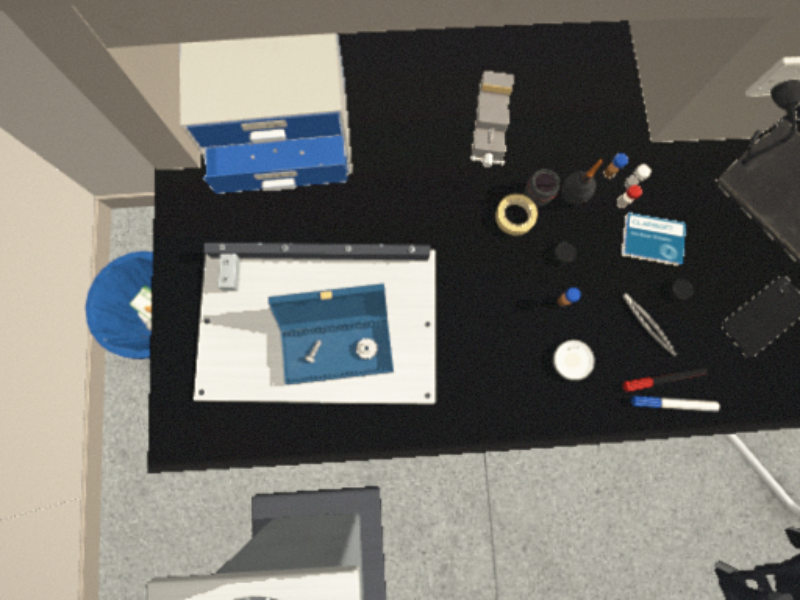

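View pics/side0.png

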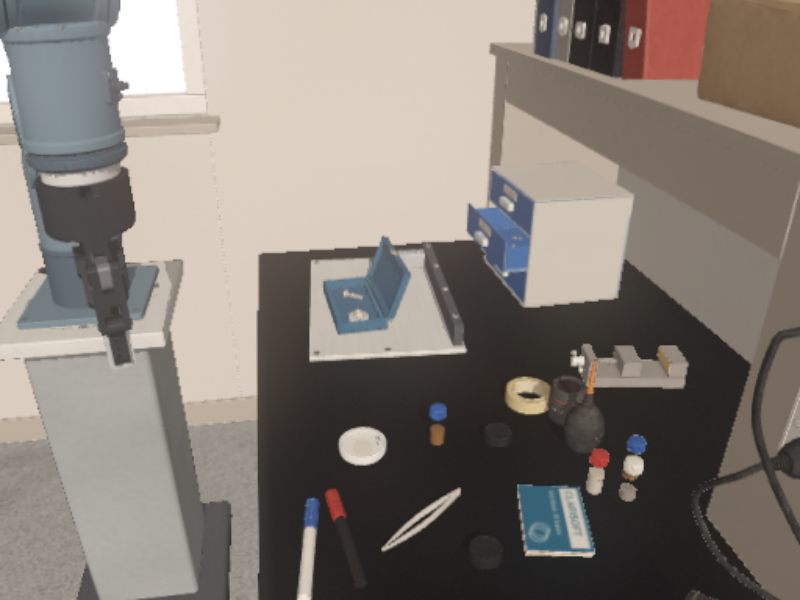

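The top view shows the bed with corners at about (194,401), (436,403) and (434,250) in the 800-wide picture, and the fence along y≈250. The stop block is at (229,272). The open box has front corners at (286,385) and (393,373), with its lid leaning back and reaching (269,295)–(384,285). The bystanders are at (574,360), (570,297) and (565,252).

```bash
python3 - <<'E'
from h import *
im=get_image("top"); sd=get_image("side")
k=512/800
# refine: bright bed mask
g=im["frame"].astype(int)
def P(u,v,z): return np.round(onz(im,(u*k,v*k),z),4)
for n,u,v,z in [("bedFL",194,401,.008),("bedFR",436,403,.008),("bedR far(fence base right)",434,259,.008),("fence top far L",205,243,.046),("fence top far R",429,246,.046),("fence near top L",207,256,.046),("fence near top R",429,259,.046),
 ("stop TR",239,256,.038),("stop BR top",238,288,.038),("stop BL top",219,290,.038),
 ("boxFL rim",286,385,.030),("boxFR rim",393,373,.030),("petri",574,360,.015),("vial",572,294,.054),("cap",565,252,.014)]: print(n,P(u,v,z))
# blue mask of box
hsv=cv2.cvtColor(im["frame"],cv2.COLOR_RGB2HSV)
m=cv2.inRange(hsv,(95,90,30),(115,255,255)); m[:150]=0;m[:,:150]=0;m[:,270:]=0
print(cv2.boundingRect(m))
c=max(cv2.findContours(m,0,1)[0],key=cv2.contourArea)
ap=cv2.approxPolyDP(c,2.5,True)[:,0]; print(ap.tolist())
for u in ap: print(u,onz(im,u,.03).round(4))
hsv=cv2.cvtColor(sd["frame"],cv2.COLOR_RGB2HSV)
m=cv2.inRange(hsv,(95,90,30),(115,255,255)); m[:140]=0;m[220:]=0;m[:,:190]=0;m[:,270:]=0
c=max(cv2.findContours(m,0,1)[0],key=cv2.contourArea)
print([ (u.tolist(),onz(sd,u,.03).round(3).tolist()) for u in cv2.approxPolyDP(c,2,True)[:,0]])
a=im["frame"][140:265,110:290][...,::-1]; cv2.imwrite("pics/c1.png",cv2.resize(a,(792,550),interpolation=cv2.INTER_CUBIC))
E
```

```text
bedFL [0.4143 0.0836 0.008 ]
bedFR [ 0.388 -0.296  0.008]
bedR far(fence base right) [ 0.621 -0.311  0.008]
fence top far L [0.66   0.0545 0.046 ]
fence top far R [ 0.6325 -0.301   0.046 ]
fence near top L [0.6382 0.0512 0.046 ]
fence near top R [ 0.6112 -0.2994  0.046 ]
stop TR [0.6374 0.0024 0.038 ]
stop BR top [0.585  0.0043 0.038 ]
stop BL top [0.5837 0.0344 0.038 ]
boxFL rim [ 0.4294 -0.0663  0.03  ]
boxFR rim [ 0.4376 -0.2316  0.03  ]
petri [ 0.4404 -0.5192  0.015 ]
vial [ 0.5395 -0.5159  0.054 ]
cap [ 0.6181 -0.5276  0.014 ]
(172, 182, 80, 64)
[[244, 182], [214, 185], [211, 192], [205, 192], [204, 187], [172, 191], [180, 210], [184, 245], [251, 236]]
[244 182] [ 0.5786 -0.2217  0.03  ]
[214 185] [ 0.5756 -0.1469  0.03  ]
[211 192] [ 0.5583 -0.1387  0.03  ]
[205 192] [ 0.5593 -0.1239  0.03  ]
[204 187] [ 0.5721 -0.1219  0.03  ]
[172 191] [ 0.5669 -0.0423  0.03  ]
[180 210] [ 0.5181 -0.0611  0.03  ]
[184 245] [ 0.4326 -0.0687  0.03  ]
[251 236] [ 0.4442 -0.2307  0.03  ]Traceback (most recent call last):
  File "<stdin>", line 19, in <module>
ValueError: max() iterable argument is empty
```

Call:
move_arm(steps=[[-1,0.2,0.23,0,0,0,-2],[-1,0.2,0.23,0,0,0,-4.4],[-1,0.2,0.23,0,0,0,-4.4],[-1,0.2,0.23,0,0,0,-4.4],[-1,0.2,0.23,0,0,0,-4.4],[-1,0.2,0.23,0,0,0,-4.4],[-1,0.2,0.23,0,0,0,-4.4],[-1,0.4,0.47,0,0,0,-4.4],[-1,0.4,0.47,0,0,0,-4.4],[-1,0.4,0.47,0,0,0,-4.4],[-1,0.4,0.47,0,0,0,-4.4],[-1,0.4,0.47,0,0,0,-4.4]])

```text
clock: 1.2
position: [0.5251, -0.237, 0.2314]
orientation: [[0.997, -0.072, -0.0], [-0.072, -0.997, -0.0], [0.0, 0.0, -1.0]]
force: [0.4, -0.3, -0.1]
width: 0.999
grasp_force: 0.0
```

```bash
python3 - <<'E'
from h import *
s=sense();print(s["clock"],s["position"],np.round(s["orientation"],3),s["joint_positions"],s["force"],s["width"])
im=get_image("top")
for u in [(205,192),(350,180),(200,155)]:
  for z in (.1,.2): print(u,z,onz(im,np.array(u)*.64,z).round(3))
E
```

```text
1.2 [ 0.5250969  -0.23702481  0.23135343] [[ 0.997 -0.072 -0.   ]
 [-0.072 -0.997 -0.   ]
 [ 0.     0.    -1.   ]] [ 22.97070632  23.6082943   -4.12332696  99.50797193   1.97773642
  56.95141758 -76.02629921] [ 0.38459132 -0.25142571 -0.08763112] 0.9985482170509954
(205, 192) 0.1 [0.723 0.037 0.1  ]
(205, 192) 0.2 [0.68  0.003 0.2  ]
(350, 180) 0.1 [ 0.728 -0.184  0.1  ]
(350, 180) 0.2 [ 0.684 -0.189  0.2  ]
(200, 155) 0.1 [0.785 0.046 0.1  ]
(200, 155) 0.2 [0.733 0.011 0.2  ]
```

Call:
move_arm(steps=[[-1,0.03,0.035,0,0,0,0],[-1,0.055,0.065,0,0,0,0],[-1,0.08,0.095,0,0,0,0],[-1,0.08,0.095,0,0,0,0],[-1,0.08,0.095,-0.03,0,0,0],[-1,0.08,0.095,-0.06,0,0,0],[-1,0.08,0.095,-0.06,0,0,0],[-1,0.08,0.095,-0.06,0,0,0]])

```text
clock: 1.92
position: [0.6027, -0.1439, 0.1701]
orientation: [[0.997, -0.072, -0.004], [-0.072, -0.997, 0.001], [-0.004, -0.0, -1.0]]
force: [0.2, -0.0, 0.9]
width: 1.001
grasp_force: 0.0
```

```bash
python3 - <<'E'
from h import *
for n in ("top","side"):
    i=get_image(n); 
    if n=="side": cv2.imwrite("pics/s1.png",cv2.resize(i["frame"][120:260,170:330][...,::-1],(686,600),interpolation=cv2.INTER_CUBIC))
E
```

```text
(no output)
```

View pics/s1.png

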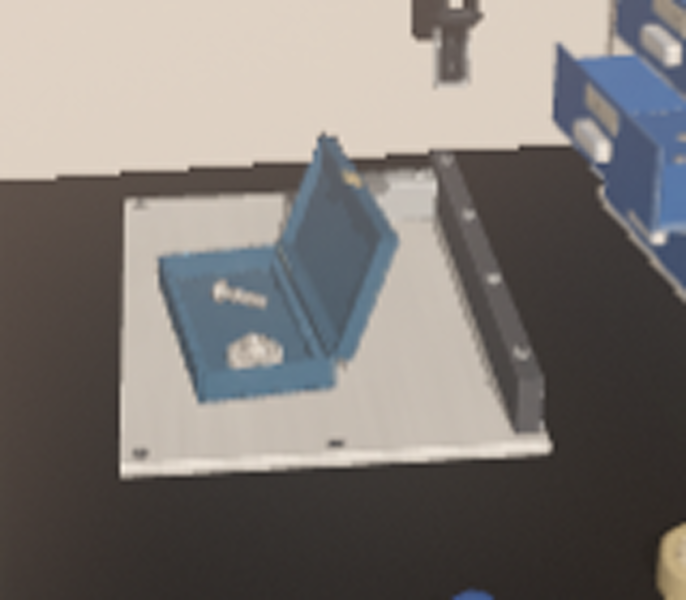

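The fingers (tip at 452,85) are above the gap between the lid's top edge (398,240) and the fence, so I can descend and swing the lid.

Call:
move_arm(steps=[[-1,0.002,0,-0.03,0,0,0],[-1,0.002,0,-0.06,0,0,0],[-1,0.002,0,-0.09,0,0,0],[-1,0.002,0,-0.095,0,0,0],[-1,-0.01,0,-0.095,0,0,0],[-1,-0.02,0,-0.095,0,0,0],[-1,-0.03,0,-0.095,0,0,0],[-1,-0.04,0,-0.095,0,0,0]])

```text
clock: 2.68
position: [0.5662, -0.1444, 0.0792]
orientation: [[0.997, -0.072, 0.005], [-0.072, -0.997, -0.001], [0.005, 0.001, -1.0]]
force: [1.4, -0.2, 0.6]
width: 1.004
grasp_force: 0.6
```

Call:
move_arm(steps=[[-1,-0.008,0,0,0,0,0],[-1,-0.016,0,0,0,0,0],[-1,-0.024,0,0,0,0,0],[-1,-0.032,0,0,0,0,0],[-1,-0.04,0,0,0,0,0],[-1,-0.048,0,0,0,0,0],[-1,-0.056,0,0,0,0,0],[-1,-0.056,0,0,0,0,0]])

```text
clock: 3.35
position: [0.5057, -0.1438, 0.0759]
orientation: [[0.997, -0.073, -0.003], [-0.073, -0.997, 0.0], [-0.003, -0.0, -1.0]]
force: [-0.1, 0.4, -0.8]
width: 1.002
grasp_force: 0.0
```

```bash
python3 - <<'E'
from h import *
i=get_image("side"); cv2.imwrite("pics/s2.png",cv2.resize(i["frame"][120:260,170:330][...,::-1],(686,600),interpolation=cv2.INTER_CUBIC))
E
```

```text
(no output)
```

View pics/s2.png

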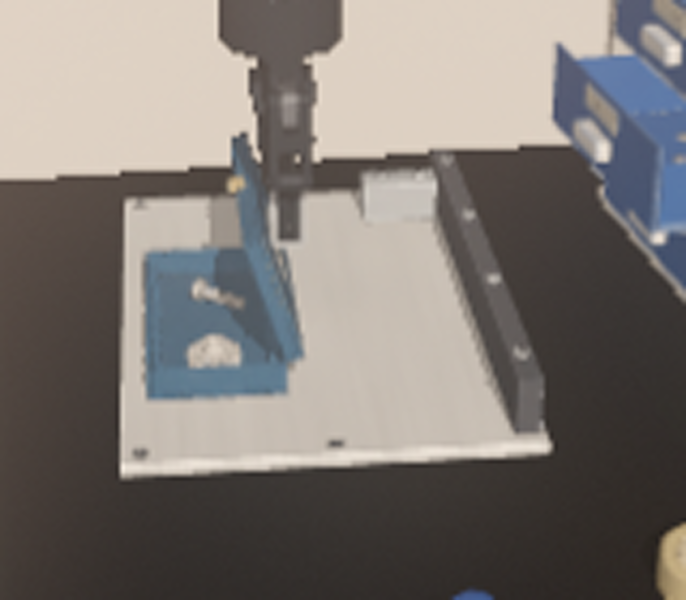

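The lid is past upright and leaning forward (top edge 240,140). The box slid toward the robot a couple of centimetres. I'll wait for the lid to drop.

Call:
move_arm(steps=[[-1,0,0,0.01,0,0,0],[-1,0,0,0.03,0,0,0],[-1,0,0,0.05,0,0,0],[-1,0,0,0.08,0,0,0],[-1,0,0,0.08,0,0,0],[-1,0,0,0.08,0,0,0]])

```text
clock: 3.9
position: [0.5098, -0.1441, 0.1583]
orientation: [[0.997, -0.072, 0.004], [-0.072, -0.997, -0.001], [0.004, 0.001, -1.0]]
force: [-0.1, -0.1, -0.6]
width: 1.0
grasp_force: 0.0
```

```bash
cat > box.py <<'E'
from h import *
def box(n,z,roi):
    i=get_image(n); h=cv2.cvtColor(i["frame"],cv2.COLOR_RGB2HSV); m=cv2.inRange(h,(95,90,30),(115,255,255))
    k=np.zeros_like(m); k[roi[0]:roi[1],roi[2]:roi[3]]=1; m*=k
    cs=cv2.findContours(m,0,1)[0]
    if not cs: print(n,"none"); return i
    c=max(cs,key=cv2.contourArea)
    for u in cv2.approxPolyDP(c,3,True)[:,0]: print(n,u,onz(i,u,z).round(4)[:2])
    return i
E
python3 - <<'E'
from box import *
i=box("top",.042,(150,270,110,290)); j=box("side",.042,(150,250,190,270))
cv2.imwrite("pics/a3.png",np.hstack([cv2.resize(x[...,::-1],(400,300),interpolation=cv2.INTER_CUBIC) for x in (i["frame"][140:275,110:290],j["frame"][130:250,180:340])]))
E
```

```text
top [247 212] [ 0.5014 -0.2246]
top [193 218] [ 0.4949 -0.0942]
top [184 248] [ 0.4249 -0.0707]
top [248 249] [ 0.4133 -0.2217]
side none
```

View pics/a3.png

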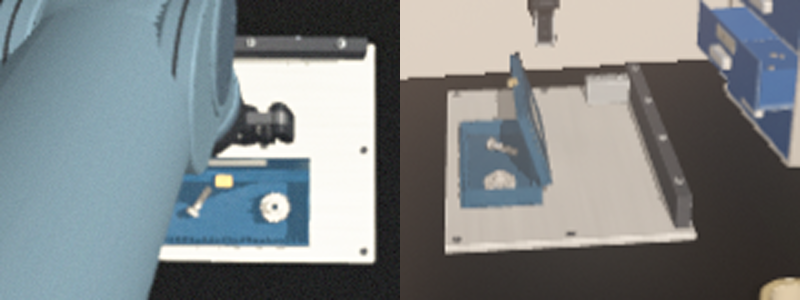

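The lid is stuck leaning about 15° forward (hinge friction). The box front edge is at x≈0.415, with its yaw about −4°. I'll push the lid over along an arc.

Call:
move_arm(steps=[[-1,0.022,0,-0.02,0,0,0],[-1,0.022,0,-0.05,0,0,0],[-1,0.022,0,-0.07,0,0,0],[-1,0.01,0,-0.07,0,0,0],[-1,-0.005,0,-0.07,0,0,0],[-1,-0.02,0,-0.07,0,0,0],[-1,-0.035,0,-0.075,0,0,0],[-1,-0.045,0,-0.08,0,0,0],[-1,-0.055,0,-0.087,0,0,0],[-1,-0.06,0,-0.094,0,0,0],[-1,-0.062,0,-0.1,0,0,0],[-1,-0.062,0,-0.1,0,0,0]])

```text
clock: 5.0
position: [0.4447, -0.1435, 0.0547]
orientation: [[0.997, -0.072, -0.003], [-0.072, -0.997, 0.001], [-0.003, -0.0, -1.0]]
force: [-0.2, 0.4, -0.4]
width: 0.998
grasp_force: 0.0
```

```bash
python3 - <<'E'
from box import *
i=box("top",.042,(150,270,110,290)); j=get_image("side")
cv2.imwrite("pics/a4.png",np.hstack([cv2.resize(x[...,::-1],(400,300),interpolation=cv2.INTER_CUBIC) for x in (i["frame"][140:275,110:290],j["frame"][130:250,180:340])]))
E
```

```text
top [224 219] [ 0.4879 -0.1685]
top [224 224] [ 0.4759 -0.1679]
top [232 225] [ 0.4723 -0.1869]
top [231 229] [ 0.4629 -0.184 ]
top [244 229] [ 0.461 -0.215]
top [245 240] [ 0.4348 -0.2158]
top [222 243] [ 0.4311 -0.161 ]
top [219 254] [ 0.4059 -0.1528]
top [249 254] [ 0.4015 -0.2233]
top [249 219] [ 0.4842 -0.2284]
```

View pics/a4.png

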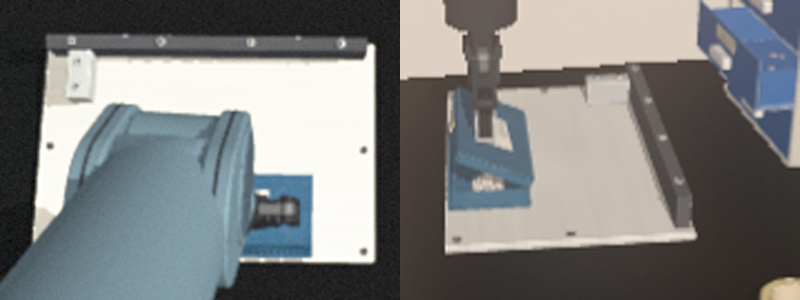

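The lid is at about 30° with the fingers resting on it. I'll press it down.

Call:
move_arm(steps=[[-1,0,0,-0.004,0,0,0],[-1,0,0,-0.008,0,0,0],[-1,0,0,-0.012,0,0,0],[-1,0,0,-0.014,0,0,0],[-1,0,0,-0.014,0,0,0]])

```text
clock: 5.52
position: [0.4459, -0.1436, 0.0417]
orientation: [[0.997, -0.072, -0.001], [-0.072, -0.997, 0.0], [-0.001, -0.0, -1.0]]
force: [0.1, 0.6, -0.2]
width: 0.997
grasp_force: 0.0
```

Call:
move_arm(steps=[[-1,0,0,-0.003,0,0,0],[-1,0,0,-0.006,0,0,0],[-1,0,0,-0.008,0,0,0],[-1,0,0,-0.008,0,0,0]])

```text
clock: 5.85
position: [0.4459, -0.1437, 0.0339]
orientation: [[0.997, -0.072, -0.001], [-0.072, -0.997, 0.0], [-0.001, -0.0, -1.0]]
force: [-0.1, 0.3, -0.1]
width: 1.003
grasp_force: 0.0
```

Call:
move_arm(steps=[[-1,0,0,-0.001,0,0,0],[-1,0,0,-0.002,0,0,0],[-1,0,0,-0.003,0,0,0],[-1,0,0,-0.004,0,0,0],[-1,0,0,-0.005,0,0,0],[-1,0,0,-0.005,0,0,0]])

```text
clock: 6.35
position: [0.4462, -0.1438, 0.0293]
orientation: [[0.997, -0.072, -0.0], [-0.072, -0.997, -0.0], [-0.0, 0.0, -1.0]]
force: [-0.2, 0.1, 0.2]
width: 0.995
grasp_force: 0.2
```

```bash
python3 - <<'E'
from box import *
i=box("top",.042,(150,270,110,290)); j=get_image("side")
cv2.imwrite("pics/a5.png",np.hstack([cv2.resize(x[...,::-1],(400,400),interpolation=cv2.INTER_CUBIC) for x in (i["frame"][140:275,110:290],j["frame"][140:220,190:270])]))
E
```

```text
top [225 221] [ 0.4829 -0.1707]
top [225 226] [ 0.471  -0.1701]
top [232 230] [ 0.4604 -0.1863]
top [242 228] [ 0.4637 -0.2104]
top [245 240] [ 0.4348 -0.2158]
top [223 245] [ 0.4263 -0.1632]
top [220 254] [ 0.4058 -0.1551]
top [249 254] [ 0.4015 -0.2233]
top [249 221] [ 0.4793 -0.2281]
```

View pics/a5.png

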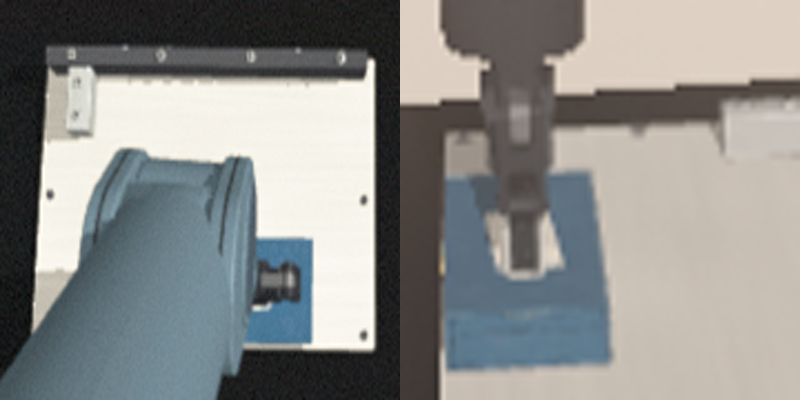

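The lid is shut (fingertips at 0.042 on the lid top). The box sits near the bed's front edge, so I'll try dragging it forward and left with light downward pressure.

Call:
move_arm(steps=[[-1,0,0,-0.001,0,0,0],[-1,0,0,-0.002,0,0,0],[-1,0,0,-0.003,0,0,0],[-1,0,0,-0.003,0,0,0]])

```text
clock: 6.78
position: [0.4463, -0.1438, 0.0288]
orientation: [[0.997, -0.072, -0.0], [-0.072, -0.997, -0.0], [-0.0, 0.0, -1.0]]
force: [-9.5, 3.5, 41.1]
width: 0.999
grasp_force: 20.7
```

Call:
move_arm(steps=[[-1,0,0,0.0022,0,0,0],[-1,0,0,0.0022,0,0,0],[-1,0,0,0.0022,0,0,0]])

```text
clock: 7.03
position: [0.4467, -0.1439, 0.0291]
orientation: [[0.997, -0.072, 0.001], [-0.072, -0.997, -0.0], [0.001, 0.0, -1.0]]
force: [-2.4, 1.0, 14.0]
width: 1.002
grasp_force: 6.6
```

Call:
move_arm(steps=[[-1,0.002,0.001,0.0004,0,0,0],[-1,0.005,0.002,0.0004,0,0,0],[-1,0.01,0.004,0.0004,0,0,0],[-1,0.015,0.006,0.0004,0,0,0],[-1,0.02,0.008,0.0004,0,0,0],[-1,0.025,0.01,0.0004,0,0,0],[-1,0.03,0.012,0.0004,0,0,0],[-1,0.03,0.012,0.0004,0,0,0]])

```text
clock: 7.7
position: [0.4766, -0.1321, 0.0292]
orientation: [[0.997, -0.072, -0.0], [-0.072, -0.997, -0.001], [-0.0, 0.001, -1.0]]
force: [-1.5, -1.0, 10.4]
width: 0.992
grasp_force: 4.7
```

```bash
python3 - <<'E'
from box import *
i=box("top",.042,(150,270,110,290))
E
```

```text
top [218 209] [ 0.513  -0.1552]
top [226 216] [ 0.4948 -0.1736]
top [238 216] [ 0.493  -0.2024]
top [239 227] [ 0.4665 -0.2034]
top [213 233] [ 0.4561 -0.1407]
top [209 242] [ 0.4354 -0.1304]
top [243 243] [ 0.428  -0.2107]
top [244 209] [ 0.5091 -0.2178]
```

Dragging works: the box moved with the tool. I'll continue, stopping about 1 cm short of both faces.

Call:
move_arm(steps=[[-1,0.003,0.001,0,0,0,0],[-1,0.008,0.003,0,0,0,0],[-1,0.014,0.004,0,0,0,0],[-1,0.02,0.006,0,0,0,0],[-1,0.026,0.008,0,0,0,0],[-1,0.032,0.01,0,0,0,0],[-1,0.038,0.012,0,0,0,0],[-1,0.044,0.014,0,0,0,0],[-1,0.05,0.015,0,0,0,0],[-1,0.05,0.015,0,0,0,0]])

```text
clock: 8.58
position: [0.5269, -0.1169, 0.0292]
orientation: [[0.997, -0.072, 0.0], [-0.072, -0.997, -0.0], [0.0, 0.0, -1.0]]
force: [-0.8, -0.2, 8.2]
width: 1.003
grasp_force: 4.4
```

Call:
move_arm(steps=[[-1,0.003,0.001,0,0,0,0],[-1,0.008,0.003,0,0,0,0],[-1,0.014,0.004,0,0,0,0],[-1,0.02,0.006,0,0,0,0],[-1,0.026,0.008,0,0,0,0],[-1,0.032,0.01,0,0,0,0],[-1,0.038,0.012,0,0,0,0],[-1,0.044,0.014,0,0,0,0],[-1,0.048,0.015,0,0,0,0],[-1,0.048,0.015,0,0,0,0]])

```text
clock: 9.42
position: [0.5748, -0.102, 0.0293]
orientation: [[0.997, -0.072, 0.0], [-0.072, -0.997, -0.0], [0.0, 0.0, -1.0]]
force: [-1.9, -0.2, 8.3]
width: 1.001
grasp_force: 4.1
```

```bash
python3 - <<'E'
from box import *
i=box("top",.042,(140,270,110,290))
cv2.imwrite("pics/a6.png",cv2.resize(i["frame"][140:275,110:290][...,::-1],(720,540),interpolation=cv2.INTER_CUBIC))
E
```

```text
top [230 172] [ 0.6032 -0.1888]
top [220 171] [ 0.6073 -0.1643]
top [224 185] [ 0.5714 -0.1725]
top [211 193] [ 0.5534 -0.1399]
top [183 195] [ 0.5527 -0.0715]
top [181 190] [ 0.5654 -0.067 ]
top [171 189] [ 0.5695 -0.0425]
top [165 203] [ 0.5356 -0.0274]
top [229 204] [ 0.5236 -0.1823]
```

Call:
move_arm(steps=[[-1,0.003,0,0,0,0,0],[-1,0.006,0,0,0,0,0],[-1,0.009,-0.001,0,0,0,0],[-1,0.012,-0.001,0,0,0,0],[-1,0.014,-0.001,0,0,0,0],[-1,0.016,-0.001,0,0,0,0],[-1,0.016,-0.001,0,0,0,0]])

```text
clock: 10.05
position: [0.5897, -0.103, 0.0292]
orientation: [[0.997, -0.072, -0.002], [-0.072, -0.997, -0.0], [-0.001, 0.0, -1.0]]
force: [-4.5, 0.1, 10.2]
width: 0.999
grasp_force: 5.4
```

Call:
move_arm(steps=[[-1,0.001,0,0,0,0,0],[-1,0.002,0,0,0,0,0],[-1,0.003,0,0,0,0,0],[-1,0.004,0,0,0,0,0],[-1,0.005,0,0,0,0,0],[-1,0.006,0,0,0,0,0]])

```text
clock: 10.55
position: [0.5922, -0.1031, 0.0291]
orientation: [[0.997, -0.072, -0.008], [-0.072, -0.997, -0.0], [-0.008, 0.001, -1.0]]
force: [-11.5, -1.6, 20.6]
width: 1.003
grasp_force: 10.1
```

The box has reached the fence (Fx −11.5). I'll ease off and drag left to the stop.

Call:
move_arm(steps=[[-1,-0.004,0,0,0,0,0],[-1,-0.004,0,0,0,0,0],[-1,-0.004,0.003,0,0,0,0],[-1,-0.004,0.006,0,0,0,0],[-1,-0.003,0.009,0,0,0,0],[-1,-0.003,0.012,0,0,0,0],[-1,-0.003,0.012,0,0,0,0]])

```text
clock: 11.13
position: [0.5935, -0.0919, 0.0293]
orientation: [[0.997, -0.073, 0.001], [-0.073, -0.997, -0.002], [0.001, 0.001, -1.0]]
force: [-1.1, -1.8, 6.8]
width: 0.999
grasp_force: 3.4
```

Call:
move_arm(steps=[[-1,0,0.001,0,0,0,0],[-1,0,0.002,0,0,0,0],[-1,0,0.003,0,0,0,0],[-1,0,0.004,0,0,0,0],[-1,0,0.004,0,0,0,0]])

```text
clock: 11.55
position: [0.5938, -0.0882, 0.0293]
orientation: [[0.997, -0.073, 0.001], [-0.073, -0.997, -0.002], [0.001, 0.001, -1.0]]
force: [-0.9, -4.0, 6.0]
width: 0.997
grasp_force: 3.1
```

Call:
move_arm(steps=[[-1,0,0,0.03,0,0,0],[-1,0,0,0.06,0,0,0],[-1,-0.01,-0.035,0.06,0,0,0],[-1,-0.015,-0.07,0.06,0,0,0],[-1,-0.015,-0.105,0.06,0,0,0],[-1,-0.015,-0.14,0.06,0,0,0],[-1,-0.015,-0.17,0.06,0,0,0],[-1,-0.015,-0.17,0.06,0,0,0],[-1,-0.015,-0.17,0.06,0,0,0]])

```text
clock: 12.3
position: [0.5772, -0.2596, 0.0882]
orientation: [[0.997, -0.076, -0.001], [-0.076, -0.997, -0.001], [-0.001, 0.001, -1.0]]
force: [0.5, 0.8, -0.1]
width: 0.998
grasp_force: 0.0
```

```bash
python3 - <<'E'
from box import *
i=box("top",.042,(140,270,110,290))
cv2.imwrite("pics/a7.png",cv2.resize(i["frame"][140:260,110:290][...,::-1],(792,528),interpolation=cv2.INTER_CUBIC))
E
```

```text
top [156 195] [ 0.5568 -0.0056]
top [180 197] [ 0.5482 -0.0641]
top [186 188] [ 0.5697 -0.0793]
top [176 186] [ 0.5762 -0.0549]
top [176 172] [ 0.6116 -0.0556]
top [197 170] [ 0.6134 -0.1076]
top [201 163] [ 0.6307 -0.1181]
top [158 162] [ 0.6401 -0.0112]
```

View pics/a7.png

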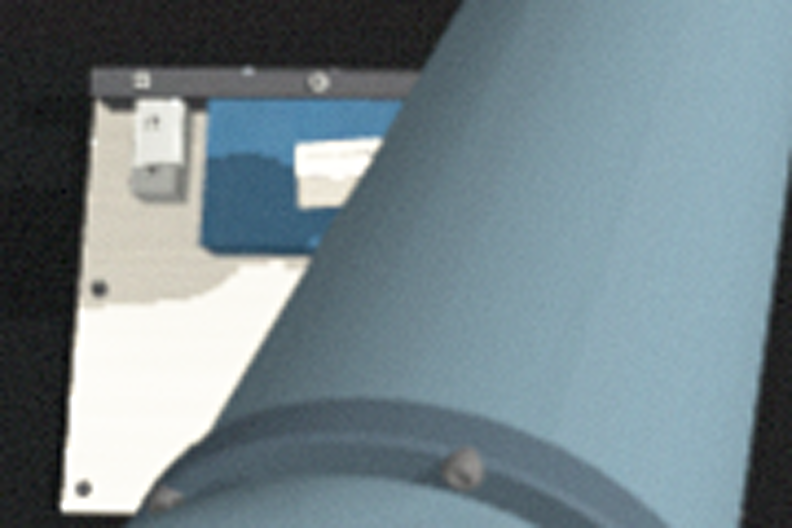

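The box's back is at the fence (edge row ≈98). Its left end (207,170) is about 12 mm short of the stop's right face (186,150). I'll push the right end with the left finger.

Call:
move_arm(steps=[[-1,0,0,-0.03,0,0,0],[-1,0,0,-0.06,0,0,0],[-1,0,0,-0.08,0,0,0],[-1,0,0,-0.081,0,0,0],[-1,0,0.008,-0.081,0,0,0],[-1,0,0.014,-0.081,0,0,0],[-1,0.001,0.018,-0.081,0,0,0],[-1,0.001,0.022,-0.081,0,0,0],[-1,0.001,0.025,-0.081,0,0,0],[-1,0.001,0.025,-0.081,0,0,0]])

```text
clock: 13.18
position: [0.5799, -0.231, 0.0088]
orientation: [[0.997, -0.071, 0.001], [-0.071, -0.997, -0.0], [0.001, 0.0, -1.0]]
force: [-0.1, -0.0, 0.1]
width: 0.997
grasp_force: 0.0
```

Call:
move_arm(steps=[[-1,0,0.001,0,0,0,0],[-1,0,0.002,0,0,0,0],[-1,0,0.003,0,0,0,0],[-1,0,0.004,0,0,0,0],[-1,0,0.005,0,0,0,0],[-1,0,0.005,0,0,0,0]])

```text
clock: 13.68
position: [0.5792, -0.2267, 0.0079]
orientation: [[0.997, -0.072, 0.0], [-0.072, -0.997, -0.0], [0.0, 0.0, -1.0]]
force: [-0.3, -0.2, 0.8]
width: 1.001
grasp_force: 0.7
```

Call:
move_arm(steps=[[-1,0,0.001,0,0,0,0],[-1,0,0.002,0,0,0,0],[-1,0,0.003,0,0,0,0],[-1,0,0.004,0,0,0,0],[-1,0,0.005,0,0,0,0],[-1,0.001,0.006,0,0,0,0],[-1,0.001,0.006,0,0,0,0]])

```text
clock: 14.27
position: [0.5803, -0.2203, 0.0078]
orientation: [[0.997, -0.072, -0.0], [-0.072, -0.997, 0.0], [-0.0, -0.0, -1.0]]
force: [-0.4, -0.8, 0.6]
width: 0.998
grasp_force: 0.3
```

Call:
move_arm(steps=[[-1,0,0.001,0,0,0,0],[-1,0,0.002,0,0,0,0],[-1,0,0.003,0,0,0,0],[-1,0,0.004,0,0,0,0],[-1,0,0.004,0,0,0,0]])

```text
clock: 14.68
position: [0.5801, -0.2163, 0.0078]
orientation: [[0.997, -0.072, -0.0], [-0.072, -0.997, 0.0], [-0.0, -0.0, -1.0]]
force: [0.2, 0.2, -0.2]
width: 0.998
grasp_force: 0.2
```

Call:
move_arm(steps=[[-1,0,0.001,0,0,0,0],[-1,0,0.002,0,0,0,0],[-1,0,0.003,0,0,0,0],[-1,0,0.004,0,0,0,0],[-1,0,0.004,0,0,0,0]])

```text
clock: 15.1
position: [0.5799, -0.2155, 0.0081]
orientation: [[0.997, -0.074, 0.0], [-0.074, -0.997, -0.003], [0.001, 0.003, -1.0]]
force: [-0.7, -7.0, -1.4]
width: 1.001
grasp_force: 3.4
```

Call:
move_arm(steps=[[-1,0,0.001,0,0,0,0],[-1,0,0.002,0,0,0,0],[-1,0,0.003,0,0,0,0],[-1,0,0.003,0,0,0,0]])

```text
clock: 15.43
position: [0.5797, -0.2154, 0.0083]
orientation: [[0.997, -0.076, 0.001], [-0.076, -0.997, -0.006], [0.001, 0.006, -1.0]]
force: [-0.1, -12.7, -0.6]
width: 0.997
grasp_force: 6.2
```

```bash
python3 - <<'E'
from box import *
i=box("top",.042,(140,270,110,290))
print(sense()["position"],sense()["force"])
E
```

```text
top [177 162] [ 0.6371 -0.0586]
top [151 163] [0.6386 0.0062]
top [149 195] [0.5579 0.0115]
[ 0.57966044 -0.21548064  0.00834131] [ -0.53087316 -12.64428898  -0.69978722]
```

The box is seated at the stop (−12.7 N, left end moved 17 mm). Now I'll back off, rise and tilt 45° about the fence direction.

Call:
move_arm(steps=[[-1,0,-0.02,0,0,0,0],[-1,0,-0.025,0.03,0,0,0],[-1,0,-0.025,0.07,0,0,0],[-1,0,-0.025,0.11,0,0,0],[-1,0,-0.025,0.143,0,0,0],[-1,-0.03,0.01,0.143,0,0,0],[-1,-0.06,0.04,0.143,-0.1,-1.4,0],[-1,-0.08,0.07,0.143,-0.2,-2.8,0],[-1,-0.1,0.1,0.143,-0.3,-4.2,0],[-1,-0.11,0.13,0.143,-0.4,-5.5,0],[-1,-0.11,0.137,0.143,-0.4,-5.5,0],[-1,-0.11,0.137,0.143,-0.4,-5.5,0]])

```text
clock: 16.48
position: [0.4764, -0.0844, 0.1424]
orientation: [[0.939, -0.051, 0.34], [-0.06, -0.998, 0.015], [0.339, -0.034, -0.94]]
force: [-0.0, 1.0, -0.4]
width: 0.997
grasp_force: 0.0
```

```bash
python3 - <<'E'
from h import *
s=sense();print(np.round(s["joint_positions"],1),s["position"])
E
```

```text
[ -5.   15.4  13.6 133.2 -30.   14.  -57.8] [ 0.47642476 -0.08444138  0.14236164]
```

Call:
move_arm(steps=[[-1,0.02,0,0,0,0,0],[-1,0.045,0,0,0,0,0],[-1,0.045,0,-0.02,0,0,0],[-1,0.045,0,-0.03,0,-1.4,0],[-1,0.045,0,-0.03,-0.1,-2.5,0],[-1,0.045,0,-0.03,-0.2,-3.5,0],[-1,0.045,0,-0.03,-0.2,-3.5,0],[-1,0.045,0,-0.03,-0.2,-3.5,0]])

```text
clock: 17.15
position: [0.5343, -0.0969, 0.1633]
orientation: [[0.87, -0.021, 0.492], [-0.042, -0.999, 0.033], [0.491, -0.049, -0.87]]
force: [1.2, -1.0, 1.1]
width: 1.001
grasp_force: 0.0
```

```bash
python3 - <<'E'
from h import *
s=sense();print(np.round(s["joint_positions"],1),s["position"])
E
```

```text
[ -2.4  16.7  13.8 131.8 -74.9  11.  -10.3] [ 0.53431999 -0.0968601   0.16332431]
```

The wrist is at its limits near 30° of tilt. I'll back the tilt off and work with about 20–25°. The friction cone covers the rest of the diagonal.

Call:
move_arm(steps=[[-1,0,0,0,0,1.4,0],[-1,0,0,0,0,2.8,0],[-1,0,0,0,0.2,4.2,0],[-1,0,0,0,0.4,5.5,0],[-1,0,0,0,0.4,5.5,0],[-1,0,0,0,0.4,5.5,0],[-1,0,0,0,0.4,5.5,0],[-1,0,0,0,0.4,5.5,0]])

```text
clock: 17.82
position: [0.5354, -0.0969, 0.1635]
orientation: [[0.998, -0.057, 0.038], [-0.059, -0.996, 0.066], [0.034, -0.068, -0.997]]
force: [-0.5, 0.1, -0.4]
width: 0.997
grasp_force: 0.0
```

```bash
python3 - <<'E'
from h import *
s=sense();print(np.round(s["joint_positions"],1),s["position"])
E
```

```text
[-23.4  30.2  41.6 110.7 -32.1  49.3 -57.5] [ 0.53540585 -0.0968896   0.16351308]
```

```bash
cat > tgt.py <<'E'
from h import *
from scipy.spatial.transform import Rotation as Ro
import sys
th=float(sys.argv[1]); p=np.array(eval(sys.argv[2]))
R0=Ro.from_matrix(np.array([[.9973,-.0732,0],[-.0732,-.9973,0],[0,0,-1]]))
T=Ro.from_rotvec(-np.radians(th)*np.array([.0732,.9973,0]))*R0
s=sense(); d=(T*Ro.from_matrix(s["orientation"]).inv()).as_rotvec(degrees=True)/5
print("turn",d.round(2),"shift",(p-s["position"]).round(4),"axis",T.as_matrix()[:,2].round(3),np.round(s["joint_positions"],1),np.round(s["force"],1))
E
python3 tgt.py 24 "[.535,-.078,.09]"
```

```text
turn [-1.05 -4.35 -0.33] shift [-0.0004  0.0189 -0.0735] axis [ 0.406 -0.03  -0.914] [-23.4  30.2  41.6 110.7 -32.1  49.3 -57.5] [-0.5  0.1 -0.4]
```

Call:
move_arm(steps=[[-1,0,0.019,-0.02,-0.5,0,-0.33],[-1,0,0.019,-0.04,-1.05,-1,-0.33],[-1,0,0.019,-0.06,-1.05,-2,-0.33],[-1,0,0.019,-0.0735,-1.05,-3.3,-0.33],[-1,0,0.019,-0.0735,-1.05,-4.35,-0.33],[-1,0,0.019,-0.0735,-1.05,-4.35,-0.33],[-1,0,0.019,-0.0735,-1.05,-4.35,-0.33]])

```text
clock: 18.4
position: [0.5357, -0.08, 0.1006]
orientation: [[0.92, -0.068, 0.385], [-0.063, -0.998, -0.026], [0.386, -0.001, -0.922]]
force: [2.4, -0.8, 1.7]
width: 1.0
grasp_force: 0.0
```

```bash
python3 tgt.py 30 "[.54,-.078,.075]"
```

```text
turn [-0.11 -1.45 -0.06] shift [ 0.0043  0.002  -0.0256] axis [ 0.499 -0.037 -0.866] [-16.9  26.4  24.8 129.8 -74.9  10.9 -18. ] [ 2.4 -0.8  1.7]
```

```bash
python3 tgt.py 15 "[.545,-.079,.07]"
```

```text
turn [ 0.1   1.54 -0.06] shift [ 0.0093  0.001  -0.0306] axis [ 0.258 -0.019 -0.966] [-16.9  26.4  24.8 129.8 -74.9  10.9 -18. ] [ 2.4 -0.8  1.7]
```

Call:
move_arm(steps=[[-1,0,0,0,0,0.8,0],[-1,0,0,0,0.1,1.54,-0.06],[-1,0,0,0,0.1,1.54,-0.06],[-1,0.005,0,-0.01,0.1,1.54,-0.06],[-1,0.009,0.001,-0.02,0.1,1.54,-0.06],[-1,0.009,0.001,-0.03,0.1,1.54,-0.06],[-1,0.009,0.001,-0.03,0.1,1.54,-0.06],[-1,0.009,0.001,-0.03,0.1,1.54,-0.06]])

```text
clock: 19.07
position: [0.5473, -0.0788, 0.0708]
orientation: [[0.962, -0.08, 0.261], [-0.078, -0.997, -0.02], [0.262, -0.001, -0.965]]
force: [-0.7, 0.0, -0.5]
width: 0.999
grasp_force: 0.0
```

```bash
python3 tgt.py 15 "[.550,-.079,.032]"; python3 - <<'E'
from box import *
i=box("top",.042,(140,270,110,290)); j=get_image("side")
cv2.imwrite("pics/a8.png",np.hstack([cv2.resize(x[...,::-1],(400,400),interpolation=cv2.INTER_CUBIC) for x in (i["frame"][135:235,130:230],j["frame"][120:220,190:290])]))
E
```

```text
turn [-0.01  0.04  0.08] shift [ 0.0027 -0.0002 -0.0388] axis [ 0.258 -0.019 -0.966] [-25.4  35.2  36.5 123.3 -62.   22.5 -34.3] [-0.7  0.  -0.5]
top [151 162] [0.6412 0.0062]
top [150 173] [0.6131 0.0088]
top [160 181] [ 0.5912 -0.0158]
top [169 181] [ 0.5899 -0.0379]
top [171 171] [ 0.6149 -0.0433]
top [198 169] [ 0.6158 -0.1102]
top [201 184] [ 0.5774 -0.1163]
top [185 188] [ 0.5698 -0.0769]
top [210 191] [ 0.5585 -0.1376]
top [212 197] [ 0.5433 -0.1419]
top [217 197] [ 0.5426 -0.1541]
top [218 163] [ 0.6281 -0.1602]
```

View pics/a8.png

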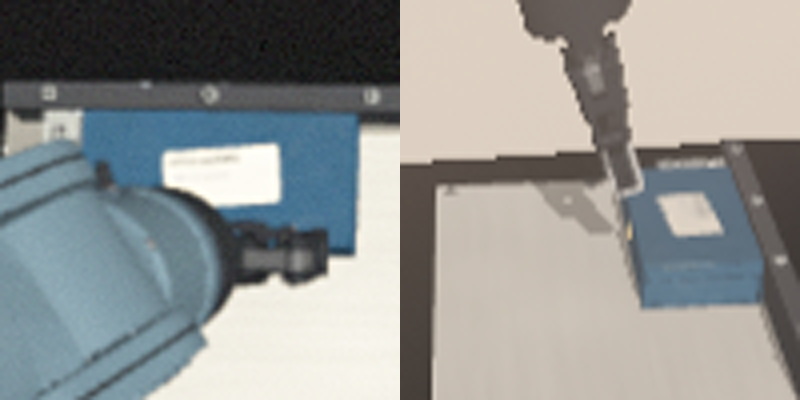

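The box is shut, against fence and stop, with its front edge at x≈0.548. The fingertips are just above the near edge. Descending to contact.

Call:
move_arm(steps=[[-1,0.002,0,-0.015,0,0,0],[-1,0.003,0,-0.03,0,0,0],[-1,0.003,0,-0.036,0,0,0],[-1,0.003,0,-0.038,0,0,0],[-1,0.003,0,-0.038,0,0,0],[-1,0.003,0,-0.038,0,0,0]])

```text
clock: 19.67
position: [0.552, -0.0789, 0.0337]
orientation: [[0.962, -0.079, 0.262], [-0.077, -0.997, -0.02], [0.262, -0.0, -0.965]]
force: [0.1, 0.2, 0.1]
width: 1.0
grasp_force: 0.0
```

```bash
python3 tgt.py 15 "[.550,-.079,.030]"
```

```text
turn [-0.    0.04  0.07] shift [-0.002  -0.0001 -0.0037] axis [ 0.258 -0.019 -0.966] [-19.6  38.3  28.9 122.7 -68.5  17.9 -27.9] [0.1 0.2 0.1]
```

Call:
move_arm(steps=[[-1,-0.003,0,0,0,0,0],[-1,-0.003,0,-0.001,0,0,0],[-1,-0.003,0,-0.002,0,0,0],[-1,-0.003,0,-0.003,0,0,0],[-1,-0.003,0,-0.003,0,0,0]])

```text
clock: 20.08
position: [0.5488, -0.0785, 0.03]
orientation: [[0.962, -0.079, 0.261], [-0.076, -0.997, -0.02], [0.261, -0.001, -0.965]]
force: [0.1, 0.1, -0.3]
width: 1.002
grasp_force: 0.0
```

Call:
move_arm(steps=[[-1,0,0,-0.0005,0,0,0],[-1,0,0,-0.001,0,0,0],[-1,0,0,-0.0015,0,0,0],[-1,0,0,-0.0015,0,0,0]])

```text
clock: 20.42
position: [0.5489, -0.0786, 0.0285]
orientation: [[0.962, -0.079, 0.261], [-0.076, -0.997, -0.02], [0.262, -0.001, -0.965]]
force: [-0.1, 0.3, 1.0]
width: 0.998
grasp_force: 0.1
```

Call:
move_arm(steps=[[-1,0.0005,0,-0.0005,0,0,0],[-1,0.001,0,-0.001,0,0,0],[-1,0.001,0,-0.001,0,0,0]])

```text
clock: 20.67
position: [0.5493, -0.0787, 0.0279]
orientation: [[0.962, -0.079, 0.261], [-0.077, -0.997, -0.02], [0.261, -0.001, -0.965]]
force: [-6.2, 2.1, 11.2]
width: 0.998
grasp_force: 5.9
```

Call:
move_arm(steps=[[-1,0.0005,0,0,0,0,0],[-1,0.001,0,0,0,0,0],[-1,0.001,0,0,0,0,0],[-1,0.001,0,0,0,0,0]])

```text
clock: 21.0
position: [0.5495, -0.0788, 0.0278]
orientation: [[0.963, -0.079, 0.259], [-0.077, -0.997, -0.019], [0.26, -0.001, -0.966]]
force: [-8.8, 0.7, 13.1]
width: 0.998
grasp_force: 7.5
```

Call:
move_arm(steps=[[-1,0.0007,0,0.0001,0,0,0],[-1,0.0014,0,0.0002,0,0,0],[-1,0.0014,0,0.0002,0,0,0],[-1,0.0014,0,0.0002,0,0,0]])

```text
clock: 21.33
position: [0.5496, -0.0789, 0.0277]
orientation: [[0.963, -0.079, 0.258], [-0.077, -0.997, -0.019], [0.259, -0.001, -0.966]]
force: [-12.2, 0.6, 15.7]
width: 1.0
grasp_force: 9.5
```

Call:
move_arm(steps=[[-1,0,0,0,0,0,0],[-1,0,0,0,0,0,0],[-1,0,0,0,0,0,0],[-1,0,0,0,0,0,0]])

```text
clock: 21.67
position: [0.5496, -0.0789, 0.0277]
orientation: [[0.963, -0.079, 0.258], [-0.077, -0.997, -0.019], [0.259, -0.001, -0.966]]
force: [-11.8, 0.4, 16.0]
width: 1.003
grasp_force: 9.4
```

Call:
move_arm(steps=[[-1,0.0002,0,0.0004,0,0,0],[-1,0.0002,0,0.0004,0,0,0],[-1,0.0002,0,0.0004,0,0,0],[-1,0.0002,0,0.0004,0,0,0],[-1,0.0002,0,0.0004,0,0,0],[-1,0.0002,0,0.0004,0,0,0]])

```text
clock: 22.17
position: [0.5498, -0.0789, 0.0279]
orientation: [[0.963, -0.079, 0.258], [-0.077, -0.997, -0.019], [0.258, -0.001, -0.966]]
force: [-11.8, 0.8, 12.9]
width: 1.002
grasp_force: 7.7
```

```bash
python3 - <<'E'
from box import *
i=box("top",.042,(140,270,110,290)); j=get_image("side")
a=np.array([get_image("side") and sense()["force"] for _ in range(6)]); print(a.round(1))
cv2.imwrite("pics/a9.png",np.hstack([cv2.resize(x[...,::-1],(400,400),interpolation=cv2.INTER_CUBIC) for x in (i["frame"][135:235,130:230],j["frame"][120:220,190:290])]))
E
```

```text
top [151 162] [0.6412 0.0062]
top [150 176] [0.6055 0.0088]
top [160 175] [ 0.6065 -0.0159]
top [168 184] [ 0.5824 -0.0354]
top [171 171] [ 0.6149 -0.0433]
top [199 169] [ 0.6157 -0.1126]
top [201 185] [ 0.5749 -0.1162]
top [185 188] [ 0.5698 -0.0769]
top [217 197] [ 0.5426 -0.1541]
top [218 163] [ 0.6281 -0.1602]
[[-11.1   0.3  13.1]
 [-10.4  -0.5  13.1]
 [-10.8   1.1  13. ]
 [-10.7   1.1  12.3]
 [-11.7   0.3  13.6]
 [-10.6  -0.3  13. ]]
```

View pics/a9.png

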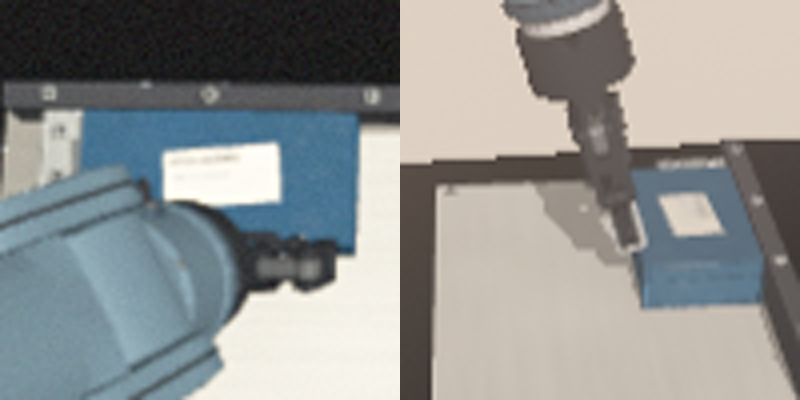

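Everything is in place: box flush with the fence (edge row ≈110) and the stop, fingertips on the near edge, forces about 11 and 13 N. One small trim forward, then hand in.

Call:
move_arm(steps=[[-1,0.0005,0,0,0,0,0],[-1,0.0005,0,0,0,0,0],[-1,0.0005,0,0,0,0,0],[-1,0.0005,0,0,0,0,0],[-1,0.0005,0,0,0,0,0],[-1,0.0005,0,0,0,0,0],[-1,0.0005,0,0,0,0,0],[-1,0.0005,0,0,0,0,0]])

```text
clock: 23.23
position: [0.5498, -0.0789, 0.0278]
orientation: [[0.963, -0.08, 0.257], [-0.077, -0.997, -0.019], [0.258, -0.001, -0.966]]
force: [-13.5, 0.8, 14.1]
width: 1.002
grasp_force: 8.8
```

```bash
python3 - <<'E'
from h import *
a=np.array([get_image("side") and sense()["force"] for _ in range(6)]).mean(0); print(a.round(1))
if 10.5<-a[0]<14.2 and 10.5<a[2]<14.6: print(sign_off())
E
```

```text
[-12.7   0.7  14.7]
```

Fz is slightly high, so I'll trim it by a hair.

Call:
move_arm(steps=[[-1,0,0,0.0002,0,0,0],[-1,0,0,0.0002,0,0,0],[-1,0,0,0.0002,0,0,0],[-1,0,0,0.0002,0,0,0],[-1,0,0,0.0002,0,0,0]])

```text
clock: 23.95
position: [0.5498, -0.0789, 0.0278]
orientation: [[0.963, -0.08, 0.257], [-0.077, -0.997, -0.019], [0.258, -0.001, -0.966]]
force: [-11.6, -0.1, 13.2]
width: 1.002
grasp_force: 7.8
```

```bash
python3 - <<'E'
from h import *
a=np.array([get_image("side") and sense()["force"] for _ in range(6)]).mean(0); print(a.round(1))
if 10.8<-a[0]<14.2 and 10.8<a[2]<14.2: print(sign_off())
E
```

```text
[-12.3   0.8  12.7]
the job is handed in; nothing more can be done
None
```

The job is handed in at about 24 s: the lid is shut, the box is flush against fence and stop, and the arm is holding a diagonal push of about 12 N forward and 13 N down; one lid press on the way briefly reached 41 N, at the fingertips.

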